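# Close a twin-screw bonding press squarely on a rail

### The arm

A 6-joint arm with a two-finger parallel gripper is mounted at the origin on a cart in front of the work surface, level with it; the furniture and walls round the work are solid. World frame = base frame: x ahead of the robot, y to its left, z up, the work surface at z = 0. Lengths are in m, angles in rad, forces in N, time in s.
With the tool pointing down it reaches from about 0.375 to 0.975 m from the base axis. Payload 3.8 kg.
Tool frame: the origin (TCP) lies at the very end of the fingers, on their centre line; the grasp point (between the pads) lies 19 mm behind it; y points along the fingers, z is the direction in which the jaws open and shut, and the axes are right-handed (so a half turn about y gives the same grasp; the last joint's range is limited). The gripper opens to 88 mm and grips with 3 to 60 N. Pads are 18 mm wide; open, the fingers measure 123 mm over their backs; the gripper's body (75 mm by 187 mm) begins 45 mm behind the grasp point.
Start: joints at [1.064, 0.264, 1.604, -0, 1.274, -0.037], TCP at [0.306, 0.602, 0.239] pointing down, gripper open.
Joint ranges: [-2.63, 2.63], [-0.94, 2.18], [0.31, 2.57], [-1.31, 4.45], [0, 2.66], [-2.55, 2.55]. Speed limits (rad/s): [2.57, 2.57, 3.14, 3.14, 3.14, 3.14].

### API

Orientations are given as a rotation vector (axis times angle).
In Python, from workcell import ctrl gives the robot as it stands. The module is installed in compiled form; this text tells all that it offers. Calls block until the motion is done:
- ctrl.move_to(position, orientation): joint-space move of the TCP to a pose.
- ctrl.move_linear(position, rotation=None, feed=0.15): straight line of the TCP; rotation=None keeps the orientation; feed is the mean speed in m/s.
- ctrl.move_j(angles): joint-space move.
- ctrl.move_gripper(opening): finger opening in m; the grip force is fixed at half the most; returns when the fingers have stopped.
- ctrl.wait(seconds).
- ctrl.ik(position, orientation): joint angles nearest the present ones, or None.
- ctrl.get_obs(): the state.
- ctrl.capture(name): name is "scene" or "top" or "wrist"; returns a dict with "color" (420x560x3 uint8, blue, green, red), "fx", "fy", "cx", "cy" (pixels), "world_to_cam" (4x4, takes a point from world to camera coordinates). Camera axes: x right, y up, looking along -z (the intrinsics and any distortion apply to the point x, -y, -z); pixel columns grow to the right and rows downward; lengths in m; the calibration is good to about 2 mm. A picture is of the moment at which its call begins. There is no depth.
A pose or a line that the arm cannot do raises ctrl.IKError and nothing moves.
- ctrl.finish_job(): hands the job in, once; it reports no verdict.
The state is a dict: "time": time; "qpos": joint angles; "qvel": joint speeds; "joint_torque": joint torques, N m; "eef_pos": TCP position; "tcp_rot": TCP orientation; "ft_force": force on the tool from outside, world axes, zero at the start; "moment": the same for the moment, N m; "gripper_width": finger opening in m.
Only numpy, scipy, OpenCV 4.12 (cv2) and the standard library are available. Lean on these libraries where they do the work, as an engineer would, in place of code of your own. Each camera call takes 0.05 s, during which the arm holds its last target. There are 200 camera calls.

### The job

Close the twin-screw press on the aluminium rail lying in it: wind its two black knobs clockwise in turn, a quarter turn or so at a time so that the bar stays level, until both rubber feet meet the rail. Then nip up each knob by feel to about 0.18 N m more than it takes to turn freely, so that both feet press equally and the rail is not crushed; let go, and leave the wash bottle and the vial behind the press where they are.

Things in the scene. Friction and masses are not known exactly. Their poses are not given: they have to be found in the camera images.
- press_base: Grey base plate of the press, fixed to the worktop, 90 x 270 x 15 mm, origin at the centre of its underside; z up, y along its length through both screws (left = +y). Screw axes at y = +105 and -105 mm. Everything of the press lies below 142 mm. Nipping up the second knob adds some 5 to 10 N under the foot nipped first.
- grip_left (a point): The left knob: black knurled barrel-shaped knob, 38 mm diameter half-way up, 29 mm at its ends, 26 mm tall, on the left (+y) screw of the press. The point: on its axis, half-way up, 129 mm over the worktop; 25 mm free below the knob.
- knob_left (a joint): Angle of the left knob, rad; grows clockwise seen from above, 0 as built, starts between -0.1 and 0.1, stops at -2 and 7. Clockwise lowers that end of the bar, 4.0 mm per rad (25 mm a turn). Running free it resists with a steady 0.40 N m; a foot that presses on the rail with F newtons adds about 0.0034 x F N m (0.18 N m more is about 53 N). It stays where it is left.
- grip_right (a point): The right knob: black knurled barrel-shaped knob, 38 mm diameter half-way up, 29 mm at its ends, 26 mm tall, on the right (-y) screw of the press. As the left end goes down it comes upright from a 2 degree lean and shifts 3 to 5 mm towards the left knob: look again before each grasp. The point: on its axis, half-way up, 129 mm over the worktop; 25 mm free below the knob.
- knob_right (a joint): Angle of the right knob, rad; grows clockwise seen from above, 0 as built, starts between -0.1 and 0.1, stops at -2 and 7. Clockwise lowers that end of the bar, 4.0 mm per rad (25 mm a turn). Running free it resists with a steady 0.40 N m; a foot that presses on the rail with F newtons adds about 0.0034 x F N m (0.18 N m more is about 53 N). It stays where it is left.
- bar_mid (a point): Aluminium bar with a blue stripe, 26 x 245 x 18 mm, that the screws carry; origin at its centre, 72 mm over the worktop with both knobs at 0; z up when level, y along it as for the base. Its tilt is the difference of the two knobs (4.0 mm per rad over 210 mm: 0.019 rad per rad), it starts within 0.004 rad of level and is out of square beyond 0.035 rad (1.83 rad of knob).
- foot_left: The left foot, under the bar at y = +75 mm: steel disc, 22 mm black rubber sole; origin at the bar's underside. A hidden setting that differs between jobs and feet puts the sole's face 7 to 10 mm below the origin, so first touch must be felt; it starts 5.5 to 10.5 mm above the rail. First touch to 50 N takes about 0.45 rad of knob; snug is 35 to 71 N. Over 115 N crushes the rail.
- foot_right: The right foot, under the bar at y = -75 mm: steel disc, 22 mm black rubber sole; origin at the bar's underside. A hidden setting that differs between jobs and feet puts the sole's face 7 to 10 mm below the origin, so first touch must be felt; it starts 5.5 to 10.5 mm above the rail. First touch to 50 N takes about 0.45 rad of knob; snug is 35 to 71 N. Over 115 N crushes the rail.
- rail: Loose aluminium rail, 180 x 24 x 18 mm, 0.35 kg, lying under the bar along the press's y; origin at the centre of its underside, x along its length. It rests on two packing blocks, one under each foot, whose height differs by 1 mm between jobs (rail underside 28 to 29 mm over the worktop); its top is 18 mm above the origin.
- wash_bottle: White bottle with a red cap, 70 mm diameter, 158 mm tall, standing loose behind the press; origin at the centre of its underside. To be left alone.
- yellow_vial: Small vial with a black cap, 23 mm diameter, 50 mm tall, standing loose behind the press; origin at the centre of its underside. To be left alone.

How it is judged:
By the outcome, as a careful person would: the job done as asked, in the order asked, and still so for the second after the job is handed in, with the robot touching nothing.
It also fails if it takes over 72 s, if anything falls off the work surface, if the arm or the gripper's body presses on something with over 40 N, if the wrist force passes 120 N, or if a joint passes its speed limit or range.

## Working session

There is one attempt and no reset: what is moved stays moved. The work goes in short steps, each a Python script; the robot and the scene stay as the last script left them, time stands still between calls to the robot, and variables do not carry over. Pictures are saved under pics/ and viewed, about 8 in all and at most 12, crops included, and the job is handed in when it is done.

```bash
mkdir -p pics; ls; python3 - <<'E'
from workcell import ctrl
import cv2,numpy as np
o=ctrl.get_obs(); print({k:np.round(v,3).tolist() for k,v in o.items()})
for n in("scene","top"):
    c=ctrl.capture(n); cv2.imwrite(f"pics/{n}0.png",c["color"]); print(n,c["fx"],c["fy"],c["cx"],c["cy"],[k for k in c]); print(np.round(c["world_to_cam"],4).tolist())
a=cv2.imread("pics/scene0.png");b=cv2.imread("pics/top0.png")
E
```

```text
pics
{'time': 0.0, 'qpos': [1.064, 0.265, 1.605, -0.0, 1.274, -0.037], 'qvel': [-0.001, 0.001, 0.001, -0.001, 0.001, 0.001], 'joint_torque': [0.001, -50.209, -35.689, 0.073, 0.029, -0.0], 'eef_pos': [0.305, 0.601, 0.237], 'tcp_rot': [-1.541, 0.369, -0.368], 'ft_force': [-0.272, 1.072, -0.976], 'moment': [-0.024, 0.024, -0.005], 'gripper_width': 0.089}
scene 420.35339143906657 420.35339143906657 287.04310587011423 211.37309160531265 ['color', 'fx', 'fy', 'cx', 'cy', 'world_to_cam']
[[0.7441, -0.668, -0.0104, -0.2907], [0.3968, 0.4294, 0.8113, -0.4345], [-0.5375, -0.6078, 0.5845, -0.444], [0.0, 0.0, 0.0, 1.0]]
top 449.93510957103007 449.93510957103007 279.70826011473366 203.70469183111365 ['color', 'fx', 'fy', 'cx', 'cy', 'world_to_cam']
[[-0.0237, -0.9995, -0.0206, 0.2423], [0.9834, -0.027, 0.1797, -0.6282], [-0.1801, -0.016, 0.9835, -0.8945], [0.0, 0.0, 0.0, 1.0]]
```

View pics/scene0.png

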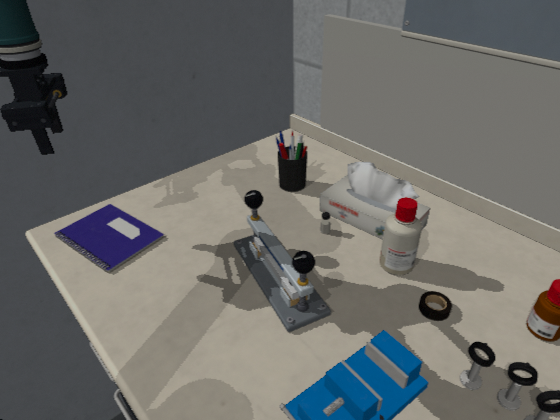

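View pics/top0.png

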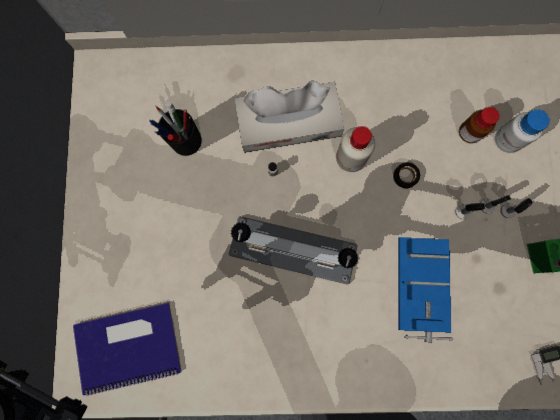

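The top view shows the left knob at (240,232), the right knob at (347,258), the bottle at (355,150) and the vial at (272,168). In the scene view the knobs are at (254,200) and (304,262).

```bash
cat > h.py <<'E'
from workcell import ctrl
import cv2,numpy as np
from scipy.optimize import least_squares
from scipy.spatial.transform import Rotation as R
def proj(c,p):
    q=c["world_to_cam"]@np.append(p,1); return np.array([c["cx"]+c["fx"]*q[0]/-q[2], c["cy"]+c["fy"]*-q[1]/-q[2]])
def at_z(c,uv,z,p0=(.5,0)):
    r=least_squares(lambda p:proj(c,[p[0],p[1],z])-uv,p0); return np.append(r.x,z)
def dark(img,uv,r=16,th=45):
    "centroid of the dark blob nearest uv"
    u,v=map(int,uv); s=(img[v-r:v+r+1,u-r:u+r+1].max(2)<th).astype(np.uint8)
    n,l,st,ce=cv2.connectedComponentsWithStats(s); i=1+np.argmax(st[1:,4]); x,y,w,h,a=st[i]
    return np.array([u-r+x+(w-1)/2,v-r+y+(h-1)/2]),(w,h,a),ce[i]+[u-r,v-r]
def down(th): # tool y=-z; jaw (z) at heading th
    z=np.array([np.cos(th),np.sin(th),0]);y=np.array([0,0,-1.]);x=np.cross(y,z)
    return R.from_matrix(np.c_[x,y,z]).as_rotvec()
def heading(rv): z=R.from_rotvec(rv).as_matrix()[:,2]; return np.arctan2(z[1],z[0])
E
python3 - <<'E'
from h import *
T=ctrl.capture("top");S=ctrl.capture("scene")
for n,ut,us in(("L",(240,232),(254,200)),("R",(347,258),(304,262))):
    a=dark(T["color"],ut);b=dark(S["color"],us)
    print(n,a,b,at_z(T,a[0],.129),at_z(S,b[0],.129))
    f=lambda p:np.r_[proj(T,p)-a[0],proj(S,p)-b[0]]
    r=least_squares(f,[.5,0,.1]); print(r.x,r.fun)
print(at_z(T,(361,138),.158),at_z(T,(272,168),.05), ctrl.get_obs()["time"],heading(ctrl.get_obs()["tcp_rot"]))
q=ctrl.get_obs()["qpos"]
def crop(c,x0,y0,x1,y1,k): return cv2.resize(c["color"][y0:y1,x0:x1],None,fx=k,fy=k,interpolation=cv2.INTER_CUBIC)
a=crop(T,220,205,370,290,5); b=crop(S,225,180,335,330,2); 
b=crop(S,225,180,335,330,4)
cv2.imwrite("pics/c.png",cv2.copyMakeBorder(b,0,0,0,0,0))
for th in np.arange(-3,3.1,.5):
  s=ctrl.ik([.55,0.05,.16],down(th)); print(round(th,1),None if s is None else np.round(s,2))
E
```

```text
L (array([240.5, 233. ]), (np.int32(20), np.int32(23), np.int32(279)), array([240.67741935, 232.11469534])) (array([253.5, 199. ]), (np.int32(18), np.int32(19), np.int32(230)), array([253.69130435, 199.45652174])) [0.56563366 0.30255613 0.129     ] [0.57004141 0.30013427 0.129     ]
[0.56759016 0.30121781 0.12920457] [ 0.66811562 -1.03179418 -1.28175032  0.15628253]
R (array([344. , 254.5]), (np.int32(27), np.int32(26), np.int32(341)), array([345.7829912 , 254.99706745])) (array([303. , 262.5]), (np.int32(23), np.int32(24), np.int32(364)), array([303.47527473, 262.22252747])) [0.51903017 0.10409573 0.129     ] [0.51343366 0.09476649 0.129     ]
[0.52021533 0.10247965 0.11940741] [ 0.21127362 -0.29498799 -0.31487435  0.04961316]
[0.74140438 0.06365177 0.158     ] [0.71519114 0.24117681 0.05      ] 0.2 1.1009845682261472
-3.0 None
-2.5 [ 0.05  0.1   1.95 -0.    1.09  2.55]
-2.0 [ 0.05  0.1   1.95 -0.    1.09  2.05]
-1.5 [ 0.05  0.1   1.95 -0.    1.09  1.55]
-1.0 [ 0.05  0.1   1.95 -0.    1.09  1.05]
-0.5 [0.05 0.1  1.95 0.   1.09 0.55]
0.0 [0.05 0.1  1.95 0.   1.09 0.05]
0.5 [ 0.05  0.1   1.95  0.    1.09 -0.45]
1.0 [ 0.05  0.1   1.95 -0.    1.09 -0.95]
1.5 [ 0.05  0.1   1.95 -0.    1.09 -1.45]
2.0 [ 0.05  0.1   1.95 -0.    1.09 -1.95]
2.5 [ 0.05  0.1   1.95 -0.    1.09 -2.45]
3.0 None
```

View pics/c.png

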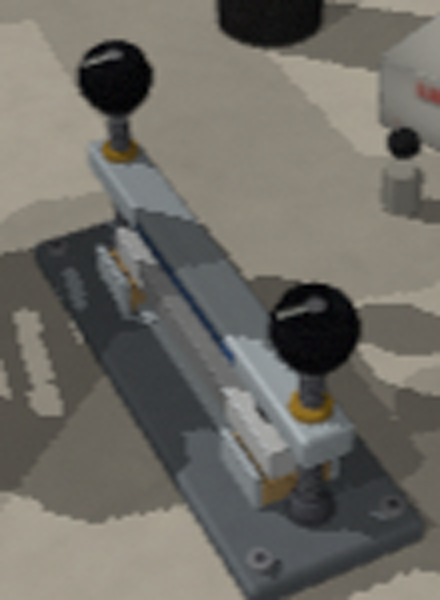

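Both views put the left knob near (0.568, 0.301) and the right near (0.513, 0.0965). That makes them 211 mm apart, against 210 mm expected. I'll hover over the left knob and check with the wrist camera.

```bash
python3 - <<'E'
from h import *
L=np.array([.568,.301]);q1=np.arctan2(L[1],L[0])
ctrl.move_to([*L,.23],down(q1+.8))
o=ctrl.get_obs();print(o["time"],o["eef_pos"],o["qpos"],heading(o["tcp_rot"]))
c=ctrl.capture("wrist");W=c["world_to_cam"];print("cam at",-W[:3,:3].T@W[:3,3],"axis",-W[2,:3])
im=c["color"].copy()
for p in((*L,.129),(.5133,.0965,.129)): u=proj(c,p);print(u);cv2.drawMarker(im,tuple(int(round(x)) for x in u),(0,0,255),0,15)
cv2.imwrite("pics/w1.png",im);cv2.imwrite("pics/w1raw.png",c["color"])
E
```

```text
1.6833 [0.56759186 0.3018778  0.23004204] [ 4.49812328e-01  2.09165192e-01  1.68701430e+00  5.04488761e-04
  1.24531974e+00 -8.38414835e-01] 1.2880658182878104
cam at [0.49156378 0.32265898 0.37455025] axis [ 0.29002103 -0.08480799 -0.95325516]
[288.81025172 218.46830153]
[ 49.36335365 223.25351517]
```

View pics/w1.png

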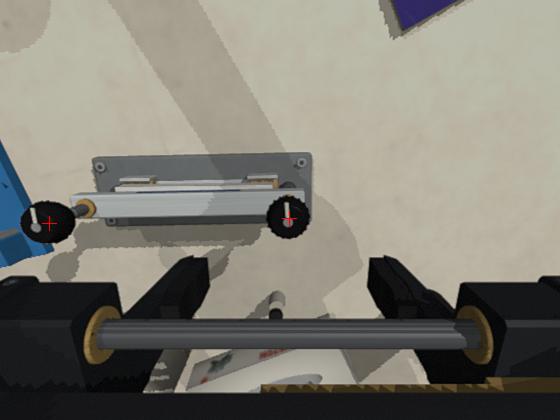

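The wrist view has the left knob at (288,217) and the right at (48,222). The predicted markers at (289,218) and (49,223) agree within about 1 px. Now I'll grasp the left knob and turn it about 1.2 rad.

```bash
cat >> h.py <<'E'
def grab(p,q6=-.85,z=.110,safe=.185):
    "approach over p with joint 6 about q6, descend, close; returns the free Mz"
    h=np.arctan2(p[1],p[0])-.04-q6
    ctrl.move_to([*p,safe],down(h)); ctrl.move_linear([*p,z],feed=.15)
    o=[]
    for _ in range(4): ctrl.wait(.03);o.append(ctrl.get_obs()["moment"][2])
    m0=np.mean(o); ctrl.move_gripper(0.0)
    o=ctrl.get_obs(); print("grab t %.2f eef %s w %.4f q6 %.3f m0 %.3f m %.3f F %s"%(o["time"],np.round(o["eef_pos"],4),o["gripper_width"],o["qpos"][5],m0,o["moment"][2]-m0,np.round(o["ft_force"],1)))
    return m0,np.array(ctrl.ik([*p,z],down(h)))
def turn(q,m0,total,step=.15,stop=None):
    "turn clockwise in steps; stop when the moment exceeds stop; returns the last commanded joints"
    q=q.copy();a=q[5];log=[]
    while q[5]<a+total-1e-6:
        q[5]=min(q[5]+step,a+total); ctrl.move_j(q); o=ctrl.get_obs(); m=o["moment"][2]-m0
        log.append((round(q[5]-a,2),round(m,3)))
        if stop and abs(m)>stop: break
    print(log,"t %.2f"%o["time"],"q6 cmd %.3f is %.3f"%(q[5],o["qpos"][5]),"F",np.round(o["ft_force"],1),"eef",np.round(o["eef_pos"],4)); return q
def release(safe=.185):
    ctrl.move_gripper(.062); p=ctrl.get_obs()["eef_pos"].copy(); p[2]=safe; ctrl.move_linear(p,feed=.2)
    print("released t %.2f"%ctrl.get_obs()["time"])
E
python3 - <<'E'
from h import *
ctrl.move_gripper(.062)
m0,q=grab(np.array([.568,.301])); 
q=turn(q,m0,1.2)
ctrl.wait(.2);o=ctrl.get_obs();print(o["moment"][2]-m0,o["qpos"][5])
release()
c=ctrl.capture("wrist");cv2.imwrite("pics/w2raw.png",c["color"])
E
```

```text
grab t 3.89 eef [0.5683 0.3014 0.1104] w 0.0359 q6 -0.849 m0 -0.014 m -0.020 F [-0.9  2.4  2.8]
[(np.float64(0.15), np.float64(-0.162)), (np.float64(0.3), np.float64(-0.119)), (np.float64(0.45), np.float64(-0.152)), (np.float64(0.6), np.float64(-0.193)), (np.float64(0.75), np.float64(-0.108)), (np.float64(0.9), np.float64(-0.07)), (np.float64(1.05), np.float64(-0.13)), (np.float64(1.2), np.float64(-0.065))] t 6.03 q6 cmd 0.351 is 0.345 F [-2.1  0.3  6.8] eef [0.5678 0.3009 0.1103]
-0.08903331427384684 0.3444833645868707
released t 7.31
```

View pics/w2raw.png

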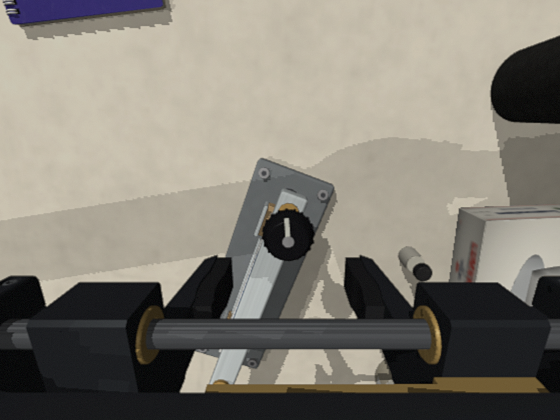

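The index mark sits at the same image angle before and after the turn, so the knob followed the hand's 1.2 rad without slipping. The knob centre is at (288,234). Readings taken after the motion stops are not the running torque, so I'll try sampling during a move in free air, on the way to the right knob.

```bash
cat >> h.py <<'E'
import threading,time
def sampled(f,*a):
    "run a blocking move while a thread samples the state"
    log=[];go=[1]
    def run():
        while go[0]:
            o=ctrl.get_obs()
            if not log or o["time"]>log[-1][0]+1e-4: log.append((o["time"],o["qpos"][5],o["qvel"][5],o["moment"][2]))
            time.sleep(.0005)
    t=threading.Thread(target=run);t.start()
    try: f(*a)
    finally: go[0]=0;t.join()
    return np.array(log)
E
timeout 60 python3 - <<'E'
from h import *
P=np.array([.514,.0975]);h=np.arctan2(P[1],P[0])-.04+.85
l=sampled(ctrl.move_to,[*P,.23],down(h)); print(len(l)); print(np.round(l[::max(1,len(l)//12)],3))
o=ctrl.get_obs();print(o["time"],o["eef_pos"],o["qpos"][5])
c=ctrl.capture("wrist");im=c["color"].copy();cv2.imwrite("pics/w3raw.png",im)
for p in((.568,.301,.129),(.5133,.0965,.129)): u=proj(c,p);print(u);cv2.drawMarker(im,tuple(int(round(x)) for x in u),(0,0,255),0,15)
cv2.imwrite("pics/w3.png",im)
E
python3 - <<'E'
import re
s=open('h.py').read(); open('h.py','w').write(s[:s.index("import threading")])
E
timeout 60 python3 - <<'E'
from h import *
o=ctrl.get_obs();print(o["time"],o["eef_pos"],o["qpos"][5],o["qvel"])
P=np.array([.514,.0975]);h=np.arctan2(P[1],P[0])-.04+.85
ctrl.move_to([*P,.23],down(h))
o=ctrl.get_obs();print(o["time"],o["eef_pos"],o["qpos"][5])
c=ctrl.capture("wrist");im=c["color"].copy();cv2.imwrite("pics/w3raw.png",im)
for p in((.568,.301,.129),(.5133,.0965,.129)): u=proj(c,p);print(u);cv2.drawMarker(im,tuple(int(round(x)) for x in u),(0,0,255),0,15)
cv2.imwrite("pics/w3.png",im)
print(dark(im,u,40),at_z(c,dark(im,u,40)[0],.129))
E
```

```text
8.4667 [0.5136291  0.09765616 0.22893555] -0.8565891436846557 [ 0.01199016  0.00604538 -0.01175989 -0.00107204  0.00175926 -0.00202801]
8.7167 [0.51405155 0.09804796 0.22962243] -0.8573074558655809
[536.84685094 141.56651876]
[287.83138098 217.72226183]
(array([288., 216.]), (np.int32(43), np.int32(43), np.int32(1206)), array([288.41044776, 216.3358209 ])) [0.5120497  0.09748171 0.129     ]
```

View pics/w3.png

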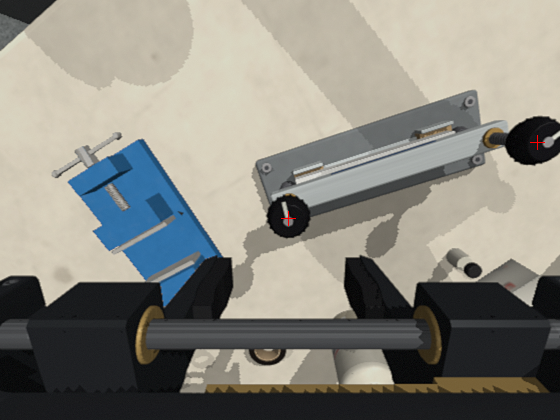

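The right knob is at (288,216) in the picture, i.e. (0.5125, 0.0973), which fits. Sampling from a thread hangs, so I've dropped it. I'll turn the right knob now and compare step sizes to see how the torque reads.

```bash
timeout 100 python3 - <<'E'
from h import *
m0,q=grab(np.array([.5126,.0973]))
q=turn(q,m0,.6,.3)
q=turn(q,m0,.2,.04)
q=turn(q,m0,.1,.01)
q=turn(q,m0,.1,.02)
o=ctrl.get_obs();print(o["joint_torque"],o["moment"],o["qpos"]-q)
E
```

```text
grab t 10.37 eef [0.5135 0.0983 0.1105] w 0.0358 q6 -0.858 m0 0.000 m 0.029 F [ 3.1  5.3 -0.1]
[(np.float64(0.3), np.float64(-0.085)), (np.float64(0.6), np.float64(-0.025))] t 11.15 q6 cmd -0.258 is -0.259 F [ 3.1  4.6 -0.4] eef [0.5134 0.0983 0.1105]
[(np.float64(0.04), np.float64(0.29)), (np.float64(0.08), np.float64(0.221)), (np.float64(0.12), np.float64(0.244)), (np.float64(0.16), np.float64(0.277)), (np.float64(0.2), np.float64(0.238))] t 12.40 q6 cmd -0.058 is -0.060 F [ 2.8  4.9 -0.2] eef [0.5134 0.0983 0.1104]
[(np.float64(0.01), np.float64(0.355)), (np.float64(0.02), np.float64(0.37)), (np.float64(0.03), np.float64(0.33)), (np.float64(0.04), np.float64(0.368)), (np.float64(0.05), np.float64(0.327)), (np.float64(0.06), np.float64(0.381)), (np.float64(0.07), np.float64(0.37)), (np.float64(0.08), np.float64(0.387)), (np.float64(0.09), np.float64(0.362)), (np.float64(0.1), np.float64(0.389))] t 14.90 q6 cmd 0.042 is 0.040 F [2.5 4.4 0.3] eef [0.5133 0.0983 0.1104]
[(np.float64(0.02), np.float64(0.296)), (np.float64(0.04), np.float64(0.277)), (np.float64(0.06), np.float64(0.336)), (np.float64(0.08), np.float64(0.408)), (np.float64(0.1), np.float64(0.4))] t 16.15 q6 cmd 0.142 is 0.140 F [ 2.1  3.9 -0.4] eef [0.5133 0.0982 0.1104]
[ -2.39903279 -36.56096578 -29.70732093  -0.92717545   0.58219939
   0.34911512] [0.63448092 0.11504822 0.39981426] [ 7.93938967e-04  4.69988972e-05 -9.64922315e-04  1.47128108e-03
 -6.58820518e-04 -2.18952445e-03]
```

Steps of 0.01 to 0.02 rad read 0.37 to 0.40 N m, which is the running torque. I'll use coarse steps, each followed by a small probe step, continuing on the right to about 1.6 rad and then on the left until first touch.

```bash
cat >> h.py <<'E'
def feel(q,m0,total,step,stop,probe=.012,n=1):
    "coarse step then small probe steps; each probe reads the running torque; stop above stop"
    q=q.copy();a=q[5];log=[]
    while q[5]<a+total-1e-6:
        q[5]+=step-n*probe; ctrl.move_j(q); ms=[]
        for _ in range(n): q[5]+=probe; ctrl.move_j(q); ms.append(ctrl.get_obs()["moment"][2]-m0)
        m=float(np.mean(ms)); log.append((round(float(q[5]-a),2),round(m,3)))
        if m>stop: break
    o=ctrl.get_obs();print(log,"t %.2f"%o["time"],"q6 %.3f"%q[5],"F",np.round(o["ft_force"],1)); return q
def look_grab(p,q6=-.85,safe=.185,name=None):
    h=np.arctan2(p[1],p[0])-.04-q6
    ctrl.move_to([*p,safe],down(h)); c=ctrl.capture("wrist")
    if name: cv2.imwrite("pics/%s.png"%name,c["color"])
    u=proj(c,[*p,.129]); b=dark(c["color"],u,45); n=at_z(c,b[0],.129)[:2]
    d=n-p; print("look",np.round(u,1),b[0],b[1],"pos",np.round(n,4),"shift mm",np.round(d*1e3,1))
    if np.linalg.norm(d)>.007 or abs(int(b[1][0])-int(b[1][1]))>6: print("doubtful, keep prior"); n=p
    return grab(n,q6)
E
timeout 200 python3 - <<'E'
from h import *
q=ctrl.get_obs()["qpos"].copy();q=np.array(ctrl.ik([.5126,.0973,.110],down(heading(ctrl.get_obs()["tcp_rot"]))));q[5]=.142
q=feel(q,0.0,.6,.15,.46)
release()
m0,q=look_grab(np.array([.568,.301]),q6=-.85,name="w4")
q=feel(q,m0,.3,.15,.46)
q=feel(q,m0,.1,.1,.46,n=2)
E
```

```text
[(0.15, 0.266), (0.3, 0.247), (0.45, 0.25), (0.6, 0.285)] t 18.18 q6 0.742 F [1.9 3.9 1.1]
released t 19.27
look [291.1 237.8] [289.5 235.5] (np.int32(52), np.int32(52), np.int32(1813)) pos [0.566  0.3004] shift mm [-2.  -0.6]
grab t 22.29 eef [0.5666 0.3017 0.1107] w 0.0356 q6 -0.849 m0 0.028 m -0.004 F [1.7 4.8 0.5]
[(0.15, 0.211), (0.3, 0.233)] t 23.31 q6 -0.549 F [ 2.   6.  -1.7]
[(0.1, 0.326)] t 24.06 q6 -0.449 F [ 1.8  6.9 -0.8]
```

```bash
sed -i 's/m=float(np.mean(ms))/m=float(ms[-1])/' h.py
timeout 200 python3 - <<'E'
from h import *
p=np.array([.566,.3004]);q=np.array(ctrl.ik([*p,.110],down(heading(ctrl.get_obs()["tcp_rot"]))));q[5]=-.449
q=feel(q,.028,.8,.16,.455,probe=.02,n=2)
E
```

```text
[(0.16, 0.319), (0.32, 0.326), (0.48, 0.333), (0.64, 0.303), (0.8, 0.349)] t 27.81 q6 0.351 F [ 5.2  7.7 -2.2]
```

The left knob is now at about 2.4 rad with no touch yet, and the right is at about 1.6. On to the right.

```bash
timeout 200 python3 - <<'E'
from h import *
release()
m0,q=look_grab(np.array([.5126,.0973]),name="w5")
q=feel(q,m0,.96,.16,.45,probe=.02,n=2)
print(m0,q)
E
```

```text
released t 28.89
look [290.3 237.3] [292.5 235.5] (np.int32(52), np.int32(52), np.int32(1778)) pos [0.5123 0.0994] shift mm [-0.3  2.1]
grab t 31.60 eef [0.5133 0.1005 0.1105] w 0.0356 q6 -0.858 m0 -0.021 m 0.068 F [ 2.9  5.1 -0.9]
[(0.16, 0.316), (0.32, 0.425), (0.48, 0.48)] t 33.85 q6 -0.378 F [ 1.8  6.1 -0.5]
-0.020980825833555414 [ 1.43948852e-01  9.44266446e-02  2.05591061e+00 -4.44089210e-16
  9.91255403e-01 -3.77732996e-01]
```

```bash
timeout 200 python3 - <<'E'
from h import *
p=np.array([.5123,.0994]);q=np.array(ctrl.ik([*p,.110],down(heading(ctrl.get_obs()["tcp_rot"]))));q[5]=-.3777
print(ctrl.get_obs()["moment"][2]+.021)
q=turn(q,-.021,.03,.01)
E
```

```text
0.48039472086514723
[(np.float64(0.01), np.float64(0.494)), (np.float64(0.02), np.float64(0.466)), (np.float64(0.03), np.float64(0.513))] t 34.60 q6 cmd -0.348 is -0.349 F [2.1 6.2 0.4] eef [0.5136 0.1009 0.1109]
```

The right foot has clearly met the rail: fine probes read 0.49 N m against 0.375 free. Now I'll turn the left knob until it touches.

```bash
timeout 200 python3 - <<'E'
from h import *
release()
m0,q=look_grab(np.array([.566,.3004]),name="w6")
q=feel(q,m0,.6,.12,.43,probe=.015,n=3)
print(m0,q)
E
```

```text
released t 35.68
look [291.9 238.6] [291.5 238.5] (np.int32(52), np.int32(52), np.int32(1841)) pos [0.5658 0.3001] shift mm [-0.2 -0.3]
grab t 38.13 eef [0.5666 0.3019 0.1107] w 0.0357 q6 -0.849 m0 0.005 m 0.011 F [ 1.4  4.8 -0.5]
[(0.12, 0.326), (0.24, 0.382), (0.36, 0.44)] t 41.13 q6 -0.489 F [ 1.4  6.1 -0.5]
0.004899930020134941 [ 4.48797990e-01  3.04797670e-01  1.80110221e+00 -4.44089210e-16
  1.03569277e+00 -4.88887148e-01]
```

Both feet have now met the rail, so I'll nip up the left knob in this same grasp.

```bash
timeout 200 python3 - <<'E'
from h import *
p=np.array([.5658,.3001]);q=np.array(ctrl.ik([*p,.110],down(heading(ctrl.get_obs()["tcp_rot"]))));q[5]=-.4889
q=feel(q,.005,.2,.10,.53,probe=.012,n=3)
q=turn(q,.005,.04,.01,.56)
E
```

```text
[(0.1, 0.478), (0.2, 0.536)] t 43.13 q6 -0.289 F [ 1.7  5.8 -0.3]
[(np.float64(0.01), np.float64(0.625))] t 43.38 q6 cmd -0.279 is -0.280 F [ 1.6  6.3 -0.3] eef [0.567  0.3022 0.111 ]
```

```bash
timeout 200 python3 - <<'E'
from h import *
for _ in range(6): ctrl.wait(.02); print(round(ctrl.get_obs()["moment"][2]-.005,3))
E
```

```text
0.557
0.55
0.629
0.54
0.562
0.548
```

The sensor noise has outliers, but the left averages about 0.555 N m, or roughly +0.17. Now the right knob.

```bash
cat >> h.py <<'E'
def med(m0): 
    r=[]
    for _ in range(5): ctrl.wait(.02); r.append(ctrl.get_obs()["moment"][2]-m0)
    return float(np.median(r))
def nip(q,m0,total,target,step=.02):
    q=q.copy();a=q[5]
    while q[5]<a+total-1e-6:
        q[5]+=step;ctrl.move_j(q);m=med(m0);print((round(float(q[5]-a),3),round(m,3)),end=" ")
        if m>=target: break
    print("t %.2f"%ctrl.get_obs()["time"],"F",np.round(ctrl.get_obs()["ft_force"],1)); return q
E
timeout 200 python3 - <<'E'
from h import *
release()
m0,q=look_grab(np.array([.5123,.0994]),name="w7")
q=nip(q,m0,.24,.55)
print(m0,q)
E
```

```text
released t 44.57
look [290.  237.2] [291. 237.] (np.int32(53), np.int32(51), np.int32(1801)) pos [0.5126 0.1001] shift mm [0.3 0.7]
grab t 47.01 eef [0.5134 0.1009 0.1105] w 0.0358 q6 -0.858 m0 -0.017 m 0.034 F [ 2.3  4.8 -0.4]
(0.02, 0.466) (0.04, 0.465) (0.06, 0.497) (0.08, 0.498) (0.1, 0.515) (0.12, 0.515) (0.14, 0.521) (0.16, 0.526) (0.18, 0.532) (0.2, 0.545) (0.22, 0.534) (0.24, 0.602) t 51.01 F [2.4 6.1 1.1]
-0.01727482918723186 [ 1.45146287e-01  9.52125937e-02  2.05504411e+00 -4.44089210e-16
  9.91335951e-01 -6.17694108e-01]
```

```bash
timeout 200 python3 - <<'E'
from h import *
print([round(med(-.0173),3) for _ in range(3)])
release(.25)
ctrl.move_to([.45,.2,.30],down(.9))
S=ctrl.capture("wrist");c=ctrl.capture("scene")
a=cv2.resize(c["color"][180:330,225:335],None,fx=3,fy=3,interpolation=cv2.INTER_CUBIC)
b=cv2.resize(S["color"],(600,450));cv2.imwrite("pics/end.png",a);cv2.imwrite("pics/endw.png",S["color"])
T=ctrl.capture("top");cv2.imwrite("pics/endt.png",T["color"]);o=ctrl.get_obs();print(o["time"],o["eef_pos"])
cv2.imwrite("pics/endc.png",np.hstack([a,cv2.resize(T["color"][100:300,200:400],(450,450))]))
E
```

```text
[0.559, 0.551, 0.549]
released t 52.67
53.3917 [0.45004313 0.19868122 0.29825586]
```

View pics/endc.png

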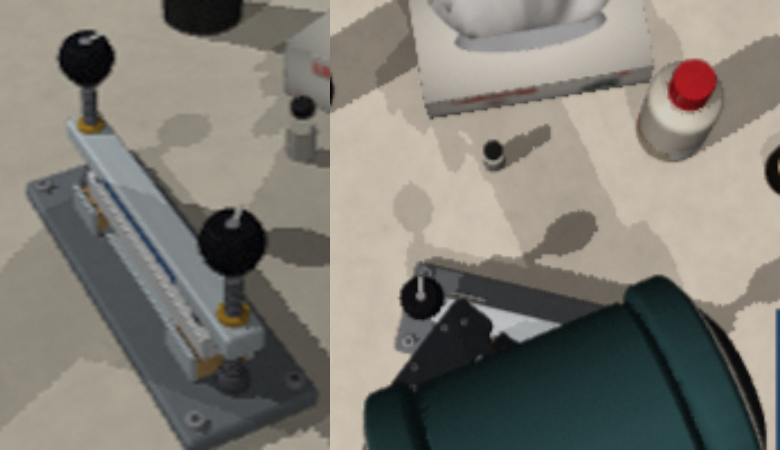

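The bar is down on the rail in the scene crop, and the bottle at (355,150) and vial at (272,168) in full top-image pixels have not moved. The arm is clear of everything, so I'm handing in.

```bash
timeout 60 python3 -c "
from workcell import ctrl
ctrl.finish_job();print('handed in')"
```

```text
the job is handed in; nothing more can be done
handed in
```

The press is closed on the rail and both knobs are nipped up to nearly the same torque. I handed the job in at about 53 s of the 72 s allowed; no verdict was reported.

- **Winding:** I turned the knobs alternately, left 1.2, right 1.6, left 1.2, right about 0.5 and left about 0.4 rad, until each foot was felt to touch. The knobs were never more than about 1.2 rad apart, which keeps the bar inside its 1.83 rad limit. The left wound about 2.6 rad to first touch and the right about 1.8 rad, so the bar rests slightly out of level.
- **Nipping up:** The final torque was about 0.555 N m on the left and 0.553 N m on the right. I measured 0.375 N m running free on the right and about 0.35 on the left, so that is roughly +0.18 to +0.2 N m on each knob, or about 50 to 60 N per foot.
- **End state:** I let go and moved the arm clear. The last pictures show the bar down on the rail, and the wash bottle and vial where they were.

**What did not agree or was not checked:**
- **Torque noise:** Single torque readings had spikes of up to about 0.08 N m, so I averaged several by eye on the left and took medians on the right.
- **Free torque:** My free-running reading came out slightly below the stated 0.40 N m. If 0.40 is right, the rise is nearer 0.155 N m (about 46 N), which is still snug.
- **Touch order:** The right knob was already at about +0.11 N m before the left foot touched, because its touch was only clear after a few coarse steps.
- **Left knob:** I did not feel it again after nipping the right, which should have added a few newtons to it.

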